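# Seat the chainring bolts criss-cross

## Task

On the bike-shop bench, press the four coloured chainring bolts of the crankset fully home, each gently with the fingertips, in criss-cross order: blue, then yellow opposite it, then red, then green. Only press the bolts: do not lift or shift the crankset, and leave the tools and parts around it where they are.

Things in the scene. Friction and masses are not known exactly. Their poses are not given: they have to be found in the camera images.
- block: Fixed assembly block, 170 x 170 mm, 30 mm high, blue with a light grey top; origin at the centre of its underside, on the bench.
- crankset: Bicycle crankset, 0.5 to 0.85 kg, loose, flat on the block. Origin: centre of its underside; x along the crank arm, z up. Dark chainring 160 mm across, 4 mm thick; silver four-armed spider, top at 12 mm. Silver boss 44 mm across, top at 24 mm. Silver crank arm 26 mm wide, to 185 mm from the origin, heights 10 to 22 mm. Bolts on a 55 mm radius, 45 degrees off the arm.
- bolt_blue_top (a point): Centre of the top face of the blue bolt's round cap, 22 mm across and 4 mm thick; between the crank arm's direction (+x) and crankset +y, at crankset (39,39) mm. The cap sits on a black rubber cushion 6 mm high that gives 3 N per mm, up to 5 mm, and springs back. The cap top is 34 mm above the crankset's origin when the bolt is fully out and 24 mm when it is fully home.
- bolt_blue (a joint): How far the blue bolt is pushed in (m): 0 fully out, 0.010 fully home at a hard stop. It starts at 0 to 0.003. It slides straight down against about 3 N of friction (no spring) and stays where it is left.
- bolt_yellow_top (a point): Centre of the top face of the yellow bolt's round cap, 22 mm across and 4 mm thick; diagonally across from blue, at crankset (-39,-39) mm. The cap sits on a black rubber cushion 6 mm high that gives 3 N per mm, up to 5 mm, and springs back. The cap top is 34 mm above the crankset's origin when the bolt is fully out and 24 mm when it is fully home.
- bolt_yellow (a joint): How far the yellow bolt is pushed in (m): 0 fully out, 0.010 fully home at a hard stop. It starts at 0 to 0.003. It slides straight down against about 3 N of friction (no spring) and stays where it is left.
- bolt_red_top (a point): Centre of the top face of the red bolt's round cap, 22 mm across and 4 mm thick; at crankset (-39,39) mm. The cap sits on a black rubber cushion 6 mm high that gives 3 N per mm, up to 5 mm, and springs back. The cap top is 34 mm above the crankset's origin when the bolt is fully out and 24 mm when it is fully home.
- bolt_red (a joint): How far the red bolt is pushed in (m): 0 fully out, 0.010 fully home at a hard stop. It starts at 0 to 0.003. It slides straight down against about 3 N of friction (no spring) and stays where it is left.
- bolt_green_top (a point): Centre of the top face of the green bolt's round cap, 22 mm across and 4 mm thick; diagonally across from red, at crankset (39,-39) mm. The cap sits on a black rubber cushion 6 mm high that gives 3 N per mm, up to 5 mm, and springs back. The cap top is 34 mm above the crankset's origin when the bolt is fully out and 24 mm when it is fully home.
- bolt_green (a joint): How far the green bolt is pushed in (m): 0 fully out, 0.010 fully home at a hard stop. It starts at 0 to 0.003. It slides straight down against about 3 N of friction (no spring) and stays where it is left.
- lockring: Bystander, loose, not to be disturbed: steel ring 42 mm across, 10 mm high; origin at the centre of its underside.
- grease: Bystander, loose, not to be disturbed: white jar with blue lid, 48 mm across, 60 mm high; origin at the centre of its underside.
- lube: Bystander, loose, not to be disturbed: bottle with red cap, 44 mm across, 120 mm high; origin at the centre of its underside.
- screwdriver: Bystander, loose, not to be disturbed: lying screwdriver with a blue handle; origin at its middle.
- spanner: Bystander, loose, not to be disturbed: lying steel spanner; origin at its middle.
- dish: Bystander, loose, not to be disturbed: blue bowl 100 mm across, 30 mm high; origin at the centre of its underside.
- bearing: Bystander, loose, not to be disturbed: brass cylinder 32 mm across, 22 mm high; origin at the centre of its underside.

How it is judged:
By the outcome, as a careful person would: the job done as asked, in the order asked, and still so for the second after the job is handed in, with the robot touching nothing.
It also fails if it takes over 48 s, if anything falls off the work surface, if the arm or the gripper's body presses on something with over 40 N, if the wrist force passes 120 N, or if a joint passes its speed limit or range.

## Robot

A 6-joint arm with a two-finger parallel gripper is mounted at the origin on the work surface. World frame = base frame: x ahead of the robot, y to its left, z up, the work surface at z = 0. Lengths are in mm, angles in rad, forces in N, time in s.
With the tool pointing down it reaches from about 150 to 775 mm from the base axis. Payload 6.1 kg.
Tool frame: the origin (TCP) lies midway between the tips of the shut fingers; the grasp point (between the pads) lies 19 mm behind it; z points along the fingers, y is the line along which they close (so a half turn about z gives the same grasp; the last joint's range is limited). The gripper opens to 85 mm and grips with 20 to 120 N. Pads are 22 mm wide; open, the fingers measure 114 mm over their backs; the gripper's body (76 mm by 85 mm) begins 54 mm behind the grasp point. The pads swing forward as they close: fully open they stand 13 mm farther back than shut.
Start: joints at [-1.285, 0.126, -0.04, 1.405, 0, 1.571], TCP at [148.004, -503.689, 231.295] pointing down, gripper open.
Joint ranges: [-2.72, 2.72], [-0.95, 1.95], [-1.27, 1.35], [-1.78, 2.02], [-1.46, 1.47], [-3.14, 3.14]. Speed limits (rad/s): [2.39, 2.39, 3.01, 3.14, 3.14, 3.14].

## Interface

Orientations are given as a 3x3 rotation matrix whose columns are the frame's x, y, z axes.
In Python, from plant import read_state, read_camera, sign_off gives the robot as it stands.
- The arm moves only by the tool play_rows, never from a script. Its argument "motion" is a list of rows, each a list of 7 numbers: the turn, a rotation vector about the tool's x, y, z in degrees, then the shift along the tool's x, y, z in mm, then the opening, from 0 (shut) to 1 (fully open). In form: [[ax, ay, az, x, y, z, hand], ...]. A call has 1 to 20 rows; each row shifts and turns the commanded pose from where the row before left it, along the tool's axes as they then stand; what a row does not reach is not made up. A row lasts 1/8 s, in which the tool goes at most 62.5 mm and 10.7 degrees, less where a joint would pass 70% of its speed; a pose out of reach is approached as far as the arm can. A call is refused whole if a number of a shift passes 62.5 or a number of a turn 10.7, either way. A call with a gripper value outside its range is refused whole. The fingers move at their own pace and stop on an object; "newtons" is the grip in N (left out, the last holds). Time passes only in rows, so rows that do not move let the fingers close. It gives the time, the measured TCP pose, the force, the opening and the grip force at its end, in the units of the state.
- read_state(): the state, without advancing time (a new reading comes with each control period).
- read_camera(name): name is "scene" or "top"; returns a dict with "frame" (384x512x3 uint8, red, green, blue), "range_z" (384x512 float32, mm along the optical axis (not along the pixel's ray), 0 where there is no reading), "vertical_fov" (degrees; the focal length in pixels is half the picture's height over the tangent of half this angle, whatever the lens; pixels are square), "cx", "cy" (the principal point, pixels), "dist" ([k1, k2, p1, p2, k3] as OpenCV has them; the pictures are not rectified), "cam_to_world" (4x4, takes a point from camera to world coordinates). Camera axes: x right, y up, looking along -z (the intrinsics and any distortion apply to the point x, -y, -z); pixel columns grow to the right and rows downward; lengths in mm; the calibration is good to about 2 mm. A picture is of the moment at which its call begins.
- sign_off(): hands the job in; it is judged then, once.
The state is a dict: "time": time; "q": joint angles; "joint_vel": joint speeds; "tau": joint torques, N m; "ee_pos": TCP position; "ee_rot": TCP orientation; "contact_force": force on the tool from outside, world axes, zero at the start; "wrist_torque": the same for the moment, N m; "width": finger opening in mm; "gripper_force": force on a finger pad.
Only numpy, scipy, OpenCV 4.12 (cv2) and the standard library are available. Lean on these libraries where they do the work, as an engineer would, in place of code of your own. Each camera call takes 0.05 s, during which the arm holds its last target. There are 200 camera calls.

## Working session

There is one attempt and no reset: what is moved stays moved. The work goes in short steps, Python scripts to look and compute and a tool call to move; the robot and the scene stay as the last step left them, time stands still between calls to the robot, and variables do not carry over. Pictures are saved under pics/ and viewed, at most 10 in all, crops included, and the job is handed in when it is done.

Besides the shell and the picture viewer there is one more tool, called as a command line: name --pt "numbers of a row" for each row, then --argument value for the rest. play_rows: Moves the arm, as the interface text tells. Its arguments: {"type":"object","properties":{"motion":{"type":"array"},"newtons":{"type":"number"}},"required":["motion"]}

```bash
mkdir -p pics
cat > h.py <<'E'
import numpy as np, cv2
from plant import read_state, read_camera, sign_off
def K(c):
    f=192/np.tan(np.radians(c['vertical_fov'])/2)
    return np.array([[f,0,c['cx']],[0,f,c['cy']],[0,0,1]])
def ray(c,uv):
    n=cv2.undistortPoints(np.array(uv,float).reshape(-1,1,2),K(c),np.array(c['dist'],float)).reshape(-1,2)
    return np.c_[n[:,0],-n[:,1],-np.ones(len(n))]
def pts(c,uv,r=None):
    if r is None: r=np.array([np.median(c['range_z'][int(round(v))-1:int(round(v))+2,int(round(u))-1:int(round(u))+2]) for u,v in uv])
    p=ray(c,uv)*np.array(r)[:,None]
    M=np.array(c['cam_to_world']); return p@M[:3,:3].T+M[:3,3]
E
python3 - <<'E'
from h import *
import pickle
o=[]
for n in('top','scene'):
    c=read_camera(n); pickle.dump(c,open(n+'.pkl','wb')); o.append(c['frame'])
    print(n,c['vertical_fov'],c['cx'],c['cy'],c['dist'],np.round(c['cam_to_world'],3).tolist(),c['range_z'].max())
    cv2.imwrite(f'pics/{n}.png',cv2.resize(c['frame'][:,:,::-1],(800,600),interpolation=cv2.INTER_CUBIC))
s=read_state();print(s)
E
```

```text
top 56.45426918622882 257.6893859812128 189.1074286698615 [-0.09727964  0.          0.          0.          0.        ] [[-0.027, 0.998, -0.06, 390.658], [-1.0, -0.027, 0.003, 1.581], [0.001, 0.06, 0.998, 1229.335], [0.0, 0.0, 0.0, 1.0]] 2075.5237
scene 42.21884867940307 261.05321546029563 191.52281438989687 [0.07573952 0.         0.         0.         0.        ] [[0.28, -0.61, 0.741, 1547.174], [0.96, 0.179, -0.215, -338.339], [-0.002, 0.772, 0.636, 1016.764], [0.0, 0.0, 0.0, 1.0]] 3999.924
{'time': 0.1, 'q': array([-1.28501781e+00,  1.26350467e-01, -4.04838139e-02,  1.40536719e+00,
        1.14953168e-06,  1.57079392e+00]), 'joint_vel': array([-0.00160613, -0.00082648,  0.00093669, -0.00015042, -0.00036391,
       -0.00034387]), 'tau': array([-9.02730808e-04, -4.36904025e+01,  3.53607166e+01,  1.36451735e-02,
       -1.74583624e-04, -1.29472318e-05]), 'ee_pos': array([ 147.90388623, -503.37947614,  230.60078683]), 'ee_rot': array([[ 9.59441796e-01,  2.81906517e-01, -3.95012535e-04],
       [ 2.81906794e-01, -9.59440848e-01,  1.34847567e-03],
       [ 1.15291734e-06, -1.40514063e-03, -9.99999013e-01]]), 'contact_force': array([ 0.43194313,  0.26543829, -0.19192157]), 'wrist_torque': array([-0.02935386, -0.00340507, -0.00845923]), 'gripper_force': 0.0, 'width': 85.44508757077311}
```

View pics/top.png

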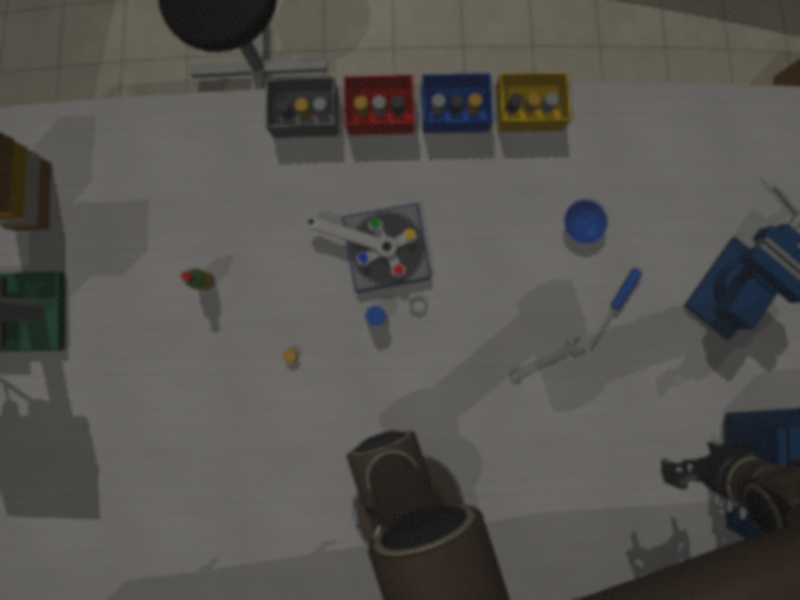

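View pics/scene.png

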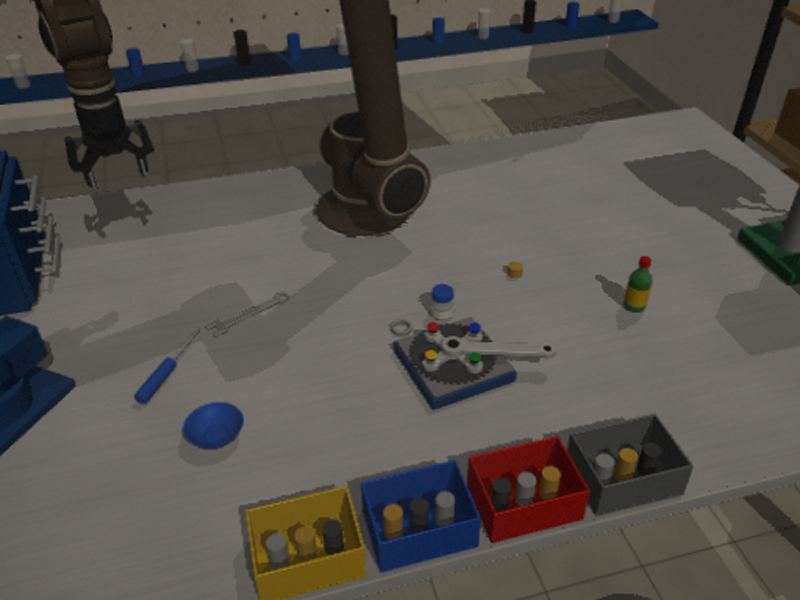

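Top picture (800x600 scale): caps at blue (363,257), yellow (410,234), red (398,269), green (375,223); the arm points left, and the grease jar (375,316) and lockring (418,306) are near the block. Scene picture: blue (475,328), yellow (431,356), red (433,328), green (475,358). Next I take the colour centroids and triangulate them.

```bash
cat > loc.py <<'E'
from h import *
import sys
def masks(f):
    r,g,b=[f[:,:,i].astype(int) for i in range(3)]
    return dict(blue=(b-r>45)&(b-g>35),yellow=(r-b>45)&(g-b>28),red=(r-g>50)&(r-b>50),green=(g-r>20)&(g-b>20))
def cent(c,guess,rad=6):
    m=masks(c['frame']);o={}
    for k,(u,v) in guess.items():
        n,l,st,ce=cv2.connectedComponentsWithStats(m[k].astype(np.uint8))
        d=[np.hypot(*(ce[i]-(u,v))) if i and st[i,4]>3 else 99 for i in range(n)]
        i=int(np.argmin(d)); o[k]=(ce[i],st[i,4],d[i])
    return o
def tri(c1,c2,a,b):
    o=[];P=[];D=[]
    for c,uv in((c1,a),(c2,b)):
        M=np.array(c['cam_to_world']);d=M[:3,:3]@ray(c,[uv])[0];d/=np.linalg.norm(d);P.append(M[:3,3]);D.append(d)
    A=sum(np.eye(3)-np.outer(d,d) for d in D);B=sum((np.eye(3)-np.outer(d,d))@p for d,p in zip(D,P))
    x=np.linalg.solve(A,B);return x,np.linalg.norm(np.cross(x-P[0],D[0]))
E
python3 - <<'E'
from loc import *
import pickle
t=pickle.load(open('top.pkl','rb'));s=pickle.load(open('scene.pkl','rb'))
gt={k:np.array(v)*.64 for k,v in dict(blue=(363,257),yellow=(410,234),red=(398,269),green=(375,223)).items()}
gs={k:np.array(v)*.64 for k,v in dict(blue=(475,328),yellow=(431,356),red=(433,328),green=(475,358)).items()}
a=cent(t,gt);b=cent(s,gs);T=[]
for k in a:
    print(k,a[k],b[k]); x,e=tri(t,s,a[k][0],b[k][0]); T.append(x);print('  tri',x.round(1),e.round(2),'rng',pts(t,[a[k][0]]).round(1),pts(s,[b[k][0]]).round(1))
ct=t['frame'][120:210,190:290,::-1];cs=s['frame'][185:265,240:360,::-1]
cv2.imwrite('pics/c.png',np.vstack([cv2.resize(ct,(400,360),interpolation=cv2.INTER_CUBIC)[:,:400],cv2.resize(cs,(400,240),interpolation=cv2.INTER_CUBIC)]))
# model fit
M=np.array([[39,39],[-39,-39],[-39,39],[39,-39]]);T=np.array(T)
from scipy.spatial.transform import Rotation as R
m=T[:,:2].mean(0);z=((T[:,0]-m[0])+1j*(T[:,1]-m[1]));w=M[:,0]+1j*M[:,1]
q=(z*w.conj()).sum();print(m,np.degrees(np.angle(q)),abs(q)/(abs(w)**2).sum(), (w*np.exp(1j*np.angle(q))-z).round(1))
print(pts(t,np.array([[400,215],[350,280],[410,265],[428,268],[355,215]])*.64).round(1))
E
```

```text
blue (array([232.04, 164.4 ]), np.int32(25), np.float64(0.29120439557121747)) (array([303.39393939, 208.96969697]), np.int32(33), np.float64(1.1271137066071568))
  tri [544.7  79.7  61.5] 0.41 rng [[544.6  80.   63.5]] [[548.1  77.9  64.7]]
yellow (array([262.        , 149.19354839]), np.int32(31), np.float64(0.6934460539657311)) (array([275.41025641, 226.53846154]), np.int32(39), np.float64(1.3706501814064838))
  tri [592.4 -20.2  61.7] 0.45 rng [[592.2 -19.7  63.9]] [[594.5 -21.3  63.8]]
red (array([254.29166667, 172.        ]), np.int32(24), np.float64(0.45724112287112856)) (array([276.64705882, 208.41176471]), np.int32(34), np.float64(1.5806476706792112))
  tri [517.9   7.2  58.9] 0.49 rng [[517.7   7.7  61.2]] [[518.3   6.6  59.3]]
green (array([239.5  , 141.875]), np.int32(32), np.float64(0.9818477478713276)) (array([303.53658537, 228.07317073]), np.int32(41), np.float64(1.1448164220062487))
  tri [619.1  53.3  60.6] 0.61 rng [[619.   53.8  61.9]] [[619.1  52.6  60.7]]
[568.52522469  30.01940557] 70.00950619973904 1.0060844810324585 [ 0.5+0.3j -0.6+0.2j  0.7-0.5j -0.6+0.j ]
[[637.5  -1.1  34.2]
 [502.1 112.9   2.7]
 [528.  -19.6  34.3]
 [521.7 -58.7  23. ]
 [641.2  96.7  29.9]]
```

View pics/c.png

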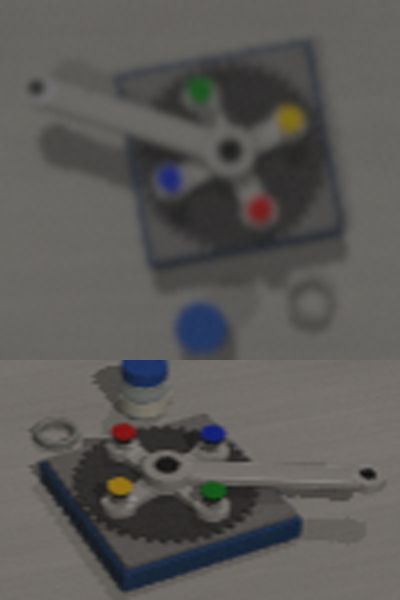

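Both views agree with the crankset model to within 1 mm: centre (568.5, 30.0), yaw 70°. Targets (x, y) are blue (545.2, 80.0), yellow (591.8, -20.0), red (518.5, 6.7) and green (618.5, 53.3). I shut the gripper, turn the tool so x is world +y and y is world +x, then travel high.

play_rows --pt "0 0 -10.5 0 0 0 0" --pt "0 0 -10.5 0 0 0 0" --pt "0 0 -10.5 0 0 0 0" --pt "0 0 -10.5 0 0 0 0" --pt "0 0 -10.5 0 0 0 0" --pt "0 0 -10.5 0 0 0 0" --pt "0 0 -10.5 0 0 0 0" --pt "0 0 0 42 28 0 0" --pt "0 0 0 42 28 0 0" --pt "0 0 0 42 28 0 0" --pt "0 0 0 42 28 0 0" --pt "0 0 0 42 28 0 0" --pt "0 0 0 42 28 0 0" --pt "0 0 0 42 28 0 0" --pt "0 0 0 42 28 0 0" --pt "0 0 0 42 28 0 0" --pt "0 0 0 42 28 0 0" --pt "0 0 0 42 28 0 0" --pt "0 0 0 42 28 0 0" --pt "0 0 0 42 28 0 0" --newtons 40

```text
time: 2.6
ee_pos: [513.7, 43.1, 231.0]
ee_rot: [[0.002, 1.0, -0.0], [1.0, -0.002, -0.0], [-0.0, -0.0, -1.0]]
contact_force: [-0.4, -1.4, 0.1]
width: 0.1
gripper_force: 0.0
```

play_rows --pt "0 0 0 18 16 0 0" --pt "0 0 0 18 16 0 0" --pt "0 0 0 0 0 35 0" --pt "0 0 0 0 0 35 0" --pt "0 0 0 0 0 35 0" --pt "0 0 0 0 0 35 0" --pt "0 0 0 0 0 10 0" --pt "0 0 0 0 0 0 0" --pt "0 0 0 0 0 0 0"

```text
time: 3.72
ee_pos: [546.2, 77.6, 82.8]
ee_rot: [[0.002, 1.0, 0.002], [1.0, -0.002, 0.0], [0.0, 0.002, -1.0]]
contact_force: [0.1, -0.2, 1.0]
width: 0.1
gripper_force: 0.0
```

Run:
```python
from h import *
s=read_state();print(s['ee_pos'],s['contact_force'],s['q'])
c=read_camera('scene');d=read_camera('top')
a=cv2.resize(c['frame'][165:265,240:360,::-1],(720,600),interpolation=cv2.INTER_CUBIC);cv2.imwrite('pics/d.png',a)
```

```text
[546.23949193  77.56233595  82.81324747] [ 0.08550502 -0.22115944  1.00157572] [ 1.41054170e-01  2.14550723e-01 -2.61927704e-01  1.09208787e+00
 -7.10545370e-06  1.71408384e+00]
```

View pics/d.png

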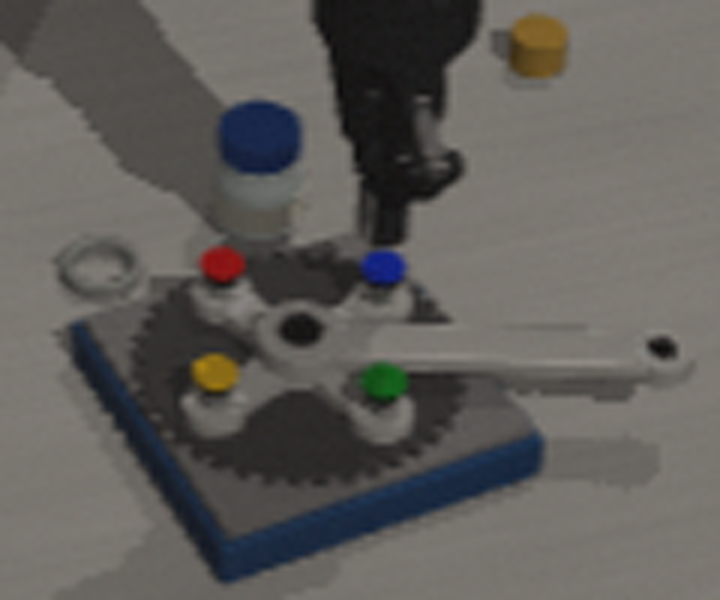

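Fingertips are at crop pixel (387,240), right above the blue cap (384,267). I correct 2 mm and go down.

play_rows --pt "0 0 0 2.4 -1 5 0" --pt "0 0 0 0 0 5 0" --pt "0 0 0 0 0 4 0" --pt "0 0 0 0 0 2 0" --pt "0 0 0 0 0 2 0" --pt "0 0 0 0 0 2 0" --pt "0 0 0 0 0 2 0" --pt "0 0 0 0 0 0 0" --pt "0 0 0 0 0 0 0"

```text
time: 4.95
ee_pos: [544.2, 79.8, 59.3]
ee_rot: [[0.002, 1.0, -0.0], [1.0, -0.002, -0.0], [-0.0, -0.0, -1.0]]
contact_force: [-1.4, 0.2, 2.3]
width: 0.2
gripper_force: 1.1
```

play_rows --pt "0 0 0 0 0 1.5 0" --pt "0 0 0 0 0 1.5 0" --pt "0 0 0 0 0 0 0" --pt "0 0 0 0 0 0 0"

```text
time: 5.45
ee_pos: [544.3, 79.8, 56.3]
ee_rot: [[0.002, 1.0, -0.0], [1.0, -0.002, -0.0], [-0.0, -0.0, -1.0]]
contact_force: [-1.6, -0.8, 1.9]
width: -0.2
gripper_force: 1.1
```

play_rows --pt "0 0 0 0 0 1.5 0" --pt "0 0 0 0 0 1.5 0" --pt "0 0 0 0 0 0 0" --pt "0 0 0 0 0 0 0"

```text
time: 5.95
ee_pos: [544.3, 79.9, 53.2]
ee_rot: [[0.002, 1.0, -0.0], [1.0, -0.002, -0.0], [-0.0, -0.0, -1.0]]
contact_force: [-0.4, -0.4, 2.1]
width: 0.0
gripper_force: 1.2
```

play_rows --pt "0 0 0 0 0 1 0" --pt "0 0 0 0 0 0 0" --pt "0 0 0 0 0 0 0"

```text
time: 6.32
ee_pos: [544.3, 79.9, 52.5]
ee_rot: [[0.002, 1.0, 0.0], [1.0, -0.002, 0.0], [0.0, 0.0, -1.0]]
contact_force: [-2.7, -1.2, 4.3]
width: 0.0
gripper_force: 2.3
```

play_rows --pt "0 0 0 0 0 1 0" --pt "0 0 0 0 0 0 0" --pt "0 0 0 0 0 0 0"

```text
time: 6.7
ee_pos: [544.3, 79.8, 51.7]
ee_rot: [[0.002, 1.0, 0.0], [1.0, -0.002, 0.0], [0.0, 0.0, -1.0]]
contact_force: [-2.0, -0.8, 8.0]
width: -0.3
gripper_force: 3.4
```

Blue is at its stop: about 8 N, and force now climbs about 3 N/mm. On to yellow.

play_rows --pt "0 0 0 0 0 -2 0" --pt "0 0 0 0 0 -3 0" --pt "0 0 0 0 0 -10 0" --pt "0 0 0 0 0 -20 0" --pt "0 0 0 -25 11.9 0 0" --pt "0 0 0 -25 11.9 0 0" --pt "0 0 0 -25 11.9 0 0" --pt "0 0 0 -25 11.9 0 0" --pt "0 0 0 0 0 0 0" --pt "0 0 0 0 0 0 0" --pt "0 0 0 0 0 0 0"

```text
time: 8.07
ee_pos: [591.3, -19.5, 86.4]
ee_rot: [[0.001, 1.0, -0.0], [1.0, -0.001, 0.0], [0.0, -0.0, -1.0]]
contact_force: [0.4, -0.1, -0.5]
width: -0.2
gripper_force: 0.0
```

Run:
```python
from loc import *
t=read_camera('top');s=read_camera('scene')
gs={k:np.array(v)*.64 for k,v in dict(blue=(475,328),yellow=(431,356),red=(433,328),green=(475,358)).items()}
print(cent(s,gs)); print(read_state()['contact_force'])
a=cv2.resize(s['frame'][165:265,240:360,::-1],(720,600),interpolation=cv2.INTER_CUBIC);cv2.imwrite('pics/e.png',a)
```

```text
{'blue': (array([303.30555556, 211.47222222]), np.int32(36), np.float64(1.700484317357921)), 'yellow': (array([275.56097561, 226.56097561]), np.int32(41), np.float64(1.3091058021373942)), 'red': (array([254.41444514, 189.95826077]), np.int32(194086), 99), 'green': (array([303.5, 228. ]), np.int32(42), np.float64(1.2265398485169612))}
[-0.51739738 -0.20639271 -0.60454948]
```

View pics/e.png

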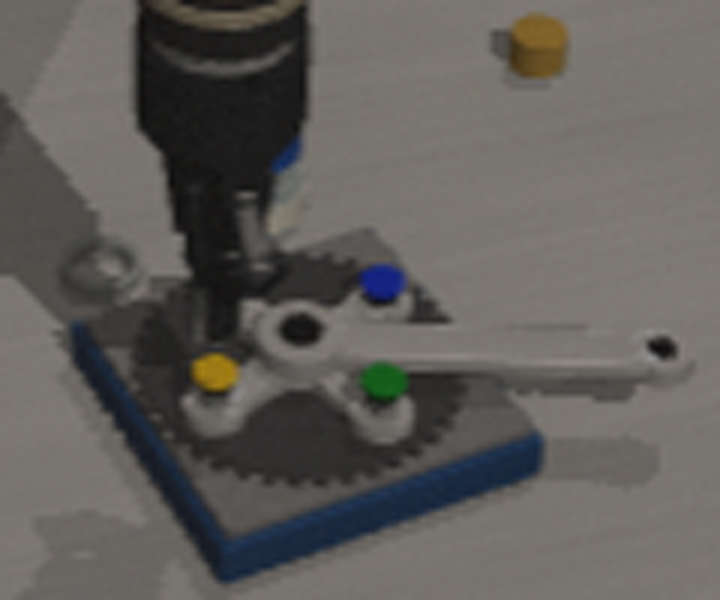

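Blue cap is now at crop (383,282), about 15 px lower and seated; yellow at (215,372) and green at (385,380) have not moved. The fingertips are above yellow, so I press.

play_rows --pt "0 0 0 0 0 10 0" --pt "0 0 0 0 0 7 0" --pt "0 0 0 0 0 3 0" --pt "0 0 0 0 0 2 0" --pt "0 0 0 0 0 2 0" --pt "0 0 0 0 0 2 0" --pt "0 0 0 0 0 1.5 0" --pt "0 0 0 0 0 1.5 0" --pt "0 0 0 0 0 1.5 0" --pt "0 0 0 0 0 1.5 0" --pt "0 0 0 0 0 0 0" --pt "0 0 0 0 0 0 0"

```text
time: 9.68
ee_pos: [591.7, -20.3, 54.3]
ee_rot: [[0.002, 1.0, 0.0], [1.0, -0.002, -0.0], [-0.0, 0.0, -1.0]]
contact_force: [0.2, -0.1, 1.5]
width: 0.1
gripper_force: 1.1
```

play_rows --pt "0 0 0 0 0 1 0" --pt "0 0 0 0 0 1 0" --pt "0 0 0 0 0 0 0" --pt "0 0 0 0 0 0 0"

```text
time: 10.18
ee_pos: [591.8, -20.3, 52.5]
ee_rot: [[0.002, 1.0, 0.0], [1.0, -0.002, -0.0], [-0.0, 0.0, -1.0]]
contact_force: [-0.9, -0.2, 4.0]
width: 0.2
gripper_force: 2.3
```

play_rows --pt "0 0 0 0 0 1.2 0" --pt "0 0 0 0 0 0 0" --pt "0 0 0 0 0 0 0"

```text
time: 10.55
ee_pos: [591.8, -20.3, 51.6]
ee_rot: [[0.002, 1.0, 0.001], [1.0, -0.002, -0.0], [-0.0, 0.001, -1.0]]
contact_force: [-2.5, -0.9, 6.5]
width: 0.1
gripper_force: 3.6
```

Yellow is home. Now red.

play_rows --pt "0 0 0 0 0 -2 0" --pt "0 0 0 0 0 -3 0" --pt "0 0 0 0 0 -10 0" --pt "0 0 0 0 0 -20 0" --pt "0 0 0 6.7 -18.3 0 0" --pt "0 0 0 6.7 -18.3 0 0" --pt "0 0 0 6.7 -18.3 0 0" --pt "0 0 0 6.7 -18.3 0 0" --pt "0 0 0 0 0 0 0" --pt "0 0 0 0 0 0 0" --pt "0 0 0 0 0 0 0"

```text
time: 11.92
ee_pos: [519.2, 6.5, 86.2]
ee_rot: [[0.002, 1.0, 0.0], [1.0, -0.002, -0.0], [-0.0, 0.0, -1.0]]
contact_force: [-0.2, 0.6, -0.4]
width: -0.2
gripper_force: 0.0
```

play_rows --pt "0 0 0 0 0 10 0" --pt "0 0 0 0 0 7 0" --pt "0 0 0 0 0 3 0" --pt "0 0 0 0 0 2 0" --pt "0 0 0 0 0 2 0" --pt "0 0 0 0 0 2 0" --pt "0 0 0 0 0 1.5 0" --pt "0 0 0 0 0 1.5 0" --pt "0 0 0 0 0 1.5 0" --pt "0 0 0 0 0 1.5 0" --pt "0 0 0 0 0 0 0" --pt "0 0 0 0 0 0 0"

```text
time: 13.42
ee_pos: [518.6, 6.7, 54.1]
ee_rot: [[0.002, 1.0, 0.0], [1.0, -0.002, 0.0], [0.0, 0.0, -1.0]]
contact_force: [-0.1, 0.4, 1.9]
width: 0.0
gripper_force: 1.1
```

play_rows --pt "0 0 0 0 0 1 0" --pt "0 0 0 0 0 1 0" --pt "0 0 0 0 0 0 0" --pt "0 0 0 0 0 0 0"

```text
time: 13.92
ee_pos: [518.7, 6.7, 52.4]
ee_rot: [[0.002, 1.0, 0.0], [1.0, -0.002, 0.0], [0.0, 0.0, -1.0]]
contact_force: [-0.6, 0.5, 4.9]
width: 0.1
gripper_force: 2.5
```

play_rows --pt "0 0 0 0 0 1.3 0" --pt "0 0 0 0 0 0 0" --pt "0 0 0 0 0 0 0"

```text
time: 14.3
ee_pos: [518.7, 6.7, 51.4]
ee_rot: [[0.002, 1.0, 0.001], [1.0, -0.002, 0.0], [0.0, 0.001, -1.0]]
contact_force: [-1.5, 0.3, 7.9]
width: -0.4
gripper_force: 3.9
```

play_rows --pt "0 0 0 0 0 -2 0" --pt "0 0 0 0 0 -3 0" --pt "0 0 0 0 0 -10 0" --pt "0 0 0 0 0 -20 0" --pt "0 0 0 11.7 25 0 0" --pt "0 0 0 11.7 25 0 0" --pt "0 0 0 11.7 25 0 0" --pt "0 0 0 11.7 25 0 0" --pt "0 0 0 0 0 0 0" --pt "0 0 0 0 0 0 0" --pt "0 0 0 0 0 0 0"

```text
time: 15.68
ee_pos: [617.8, 52.9, 85.9]
ee_rot: [[0.003, 1.0, -0.001], [1.0, -0.003, -0.0], [-0.0, -0.001, -1.0]]
contact_force: [-0.8, 1.0, 0.2]
width: -0.2
gripper_force: 0.0
```

play_rows --pt "0 0 0 0 0 10 0" --pt "0 0 0 0 0 7 0" --pt "0 0 0 0 0 3 0" --pt "0 0 0 0 0 2 0" --pt "0 0 0 0 0 2 0" --pt "0 0 0 0 0 2 0" --pt "0 0 0 0 0 1.5 0" --pt "0 0 0 0 0 1.5 0" --pt "0 0 0 0 0 1.5 0" --pt "0 0 0 0 0 1.5 0" --pt "0 0 0 0 0 0 0" --pt "0 0 0 0 0 0 0"

```text
time: 17.18
ee_pos: [618.7, 53.3, 53.8]
ee_rot: [[0.002, 1.0, 0.0], [1.0, -0.002, 0.0], [0.0, 0.0, -1.0]]
contact_force: [-0.1, -0.5, 2.2]
width: 0.1
gripper_force: 1.1
```

play_rows --pt "0 0 0 0 0 1 0" --pt "0 0 0 0 0 1 0" --pt "0 0 0 0 0 0 0" --pt "0 0 0 0 0 0 0"

```text
time: 17.68
ee_pos: [618.8, 53.3, 52.2]
ee_rot: [[0.002, 1.0, 0.001], [1.0, -0.002, 0.0], [0.0, 0.001, -1.0]]
contact_force: [-1.0, 0.7, 5.6]
width: -0.1
gripper_force: 2.7
```

Last push on green, then lift well clear and move away toward the robot's right.

play_rows --pt "0 0 0 0 0 1.2 0" --pt "0 0 0 0 0 0 0" --pt "0 0 0 0 0 0 0"

```text
time: 18.05
ee_pos: [618.8, 53.3, 51.4]
ee_rot: [[0.002, 1.0, 0.001], [1.0, -0.002, 0.0], [0.0, 0.001, -1.0]]
contact_force: [-2.4, -0.0, 8.0]
width: 0.1
gripper_force: 3.9
```

play_rows --pt "0 0 0 0 0 -2 0" --pt "0 0 0 0 0 -3 0" --pt "0 0 0 0 0 -15 0" --pt "0 0 0 0 0 -40 0" --pt "0 0 0 0 0 -40 0" --pt "0 0 0 0 0 -40 0" --pt "0 0 0 -45 -20 0 0" --pt "0 0 0 -45 -20 0 0" --pt "0 0 0 -45 -20 0 0" --pt "0 0 0 -45 -20 0 0" --pt "0 0 0 -45 -20 0 0" --pt "0 0 0 -45 -20 0 0" --pt "0 0 0 -45 -20 0 0" --pt "0 0 0 0 0 0 0" --pt "0 0 0 0 0 0 0" --pt "0 0 0 0 0 0 0"

```text
time: 20.05
ee_pos: [478.4, -260.5, 190.8]
ee_rot: [[0.001, 1.0, 0.0], [1.0, -0.001, 0.0], [0.0, 0.0, -1.0]]
contact_force: [-0.3, -0.4, 0.1]
width: -0.0
gripper_force: 0.0
```

Run:
```python
from loc import *
import pickle
t=read_camera('top');s=read_camera('scene')
gt={k:np.array(v)*.64 for k,v in dict(blue=(363,257),yellow=(410,234),red=(398,269),green=(375,223)).items()}
gs={k:np.array(v)*.64+(0,2) for k,v in dict(blue=(475,328),yellow=(431,356),red=(433,328),green=(475,358)).items()}
a=cent(t,gt);b=cent(s,gs)
for k in a: x,e=tri(t,s,a[k][0],b[k][0]);print(k,b[k][0],x.round(1),e.round(2),pts(t,[a[k][0]]).round(1),pts(s,[b[k][0]]).round(1))
a=cv2.resize(s['frame'][165:265,240:360,::-1],(720,600),interpolation=cv2.INTER_CUBIC);cv2.imwrite('pics/f.png',a)
```

```text
blue [303.30555556 211.47222222] [545.5  80.1  52.4] 0.81 [[545.6  80.8  53.5]] [[545.6  79.2  52.6]]
yellow [275.475 228.85 ] [591.8 -19.8  52.1] 0.33 [[591.8 -19.4  53.1]] [[594.3 -20.9  54.7]]
red [276.54285714 210.42857143] [518.    6.8  51.3] 0.28 [[517.7   7.   54.7]] [[517.3   6.7  50.6]]
green [303.53846154 230.23076923] [618.7  53.8  51.8] 0.52 [[618.6  54.3  53.4]] [[620.3  52.6  53.5]]
```

View pics/f.png

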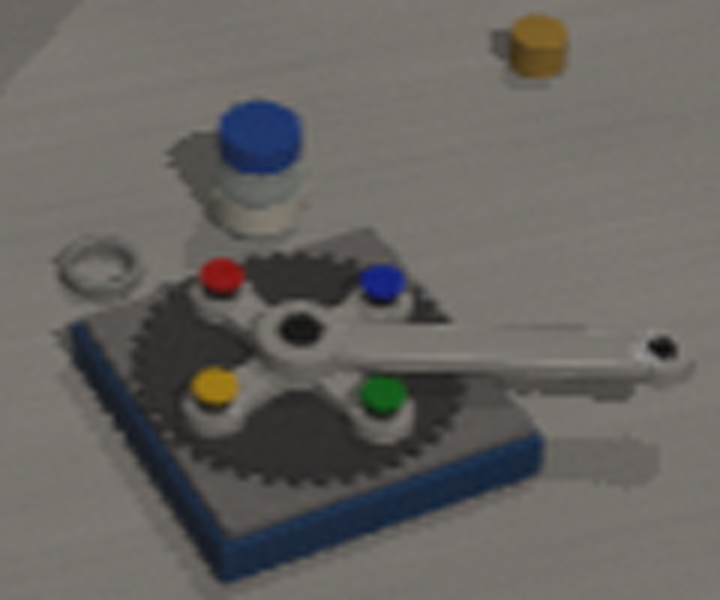

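All four caps are down and level: blue (383,282), yellow (215,386), red (222,275), green (383,394), all triangulating to 51–52 mm. The crankset and the parts around it have not moved.

```bash
python3 -c "
from plant import sign_off
print(sign_off())"
```

```text
the job is handed in; nothing more can be done
None
```

I pressed all four bolts home in the order blue, yellow, red, green, at no more than about 8 N each; the crankset, jar, lockring and bearing look unmoved in the last picture, and the job was handed in at about 20 s.

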